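# Fit a fresh water-trap cup to the condensate station

### The job

Take the top cup off the nested stack, lifting it straight out so that the next cup is not dragged up or pulled over, and fit it in the condensate station: lower it with its lugs in the two notches of the bayonet ring, push it down against the spring, turn it a quarter clockwise (seen from above) and let it spring up until it is locked, then let go. Leave the other two cups nested where they stand, and do not disturb the filter, the bottle or the phone.

Things in the scene. Friction and masses are not known exactly. Their poses are not given: they have to be found in the camera images.
- cup_top_mid (a point): centre, half-way up, of the top one of three identical steel cups nested mouth up on a low tray. Each is 84 mm tall: lower 44 mm a round bowl, 53 mm diameter with an 8 mm tapered foot (44 at the bottom), upper 40 mm a collar, 60 mm outside diameter, wall 2.5 mm. The point is 42 mm above the underside and 2 mm below the collar's lower edge. z: cup axis, up. Same after half a turn. 0.08 to 0.15 kg
- cup_top_grip (a point): point on the top cup's axis at the height to grip: 30 mm above the collar's lower edge, 10 mm below the rim; same axes. Two lugs stand out at the collar's foot on the +x and -x sides, 14 mm wide, 8 mm high, reaching 39 mm from the axis. Grip across y, fingertips at least 20 mm above the collar's lower edge, else they foul the station's ring; below that edge they would grip the next cup
- cup_next_mid (a point): centre, half-way up, of the next cup (same shape and axes), 40 mm below the top one's; it must stay down. In the stack only the collars show: each collar stands on the rim of the cup below, its bowl inside that cup with 1 mm clearance all round, so the top one comes free only when lifted straight by 44 mm; pulled askew it binds and drags or tips the rest
- cup_bottom_mid (a point): centre, half-way up, of the lowest cup (same shape and axes), which stands on the tray
- cup_tray: fixed low aluminium tray, 170 x 140 mm, rim 12 mm high, floor 4 mm thick, on which the stack stands loose; origin at the centre of its underside, on the work surface
- socket_deck (a point): point on the bore's axis at the flat top (deck) of the station, a fixed grey housing 150 x 150 mm, 62 mm high; z up. The bore, 56 mm wide, takes the cup's bowl. Locked, the cup's x axis lies along this frame's y axis, its collar's lower edge 7.5 mm above the deck. A steel drain spout, 135 mm above the work surface, rises at the housing's +x +y corner (62, 62 mm) and points away from the bore
- ring_top (a point): centre of the top of the steel bayonet ring (axes as the deck's), 20.5 mm above the deck: 94 mm outside, 65 mm inside diameter, with two notches 40 degrees wide on its +x and -x sides. The lugs go down through them with the cup's x axis along x, either way round, within 8 degrees. With the collar's lower edge 0 to 4 mm above the deck it turns clockwise under the lip to a stop at 90 degrees
- seat_plate (a joint): how far the black sprung seat in the bore is pushed down: 0 free (it meets the cup when the collar's lower edge is 15 mm above the deck, the lugs still too high to turn), 0.0105 m or more needed to turn past the lip, 0.015 m when the collar meets the deck, 0.0075 m when the cup has sprung up into the recess behind the lip and is locked. 2.8 N preload plus 0.7 N per mm
- filter_can: bystander: round grey respirator filter, 104 mm diameter, 80 mm high, origin at the centre of its underside
- spray_bottle: bystander: white plastic bottle, 68 mm diameter, 190 mm high, origin at the centre of its underside
- desk_phone: bystander: black desk telephone, 200 x 155 mm, 66 mm high, origin at the centre of its underside
Mind the look-alikes: they are no part of the job. Leave any blue or pink look-alike of the part that bears cup_top_mid alone.

How it is judged (in metres and radians):
On the way, in this order (a step that is already met when the one before it is completed fails the run):
1. the top cup is lifted clear out of the next cup, which stays nested in the stack (z of cup_top_mid in the frame of cup_next_mid above 0.088 m and z of cup_next_mid in the frame of cup_bottom_mid below 0.046 m), for 0.1 s.
2. the cup is pushed down in the station against its spring, past the lip (value of joint seat_plate above 0.0105 m and horizontal distance between cup_top_mid and socket_deck below 0.006 m), for 0.1 s.
At the end, for the whole second after the job is handed in: The former top cup is locked in the station and released: axis within 5 mm of the bore, upright within 0.08 rad, lugs a quarter turn from the notches (within 0.22 rad), sprung up into the recess, the seat held down 5.5 to 9.5 mm. The other two cups are nested on the tray within 12 mm of their start (horizontal distance between cup_top_mid and socket_deck below 0.005 m and z of cup_top_mid in the frame of socket_deck between 0.003 and 0.008 m and angle between the x axis of cup_top_mid and the y axis of socket_deck, either way round below 0.22 rad and angle between cup_top_mid's own z axis and vertical below 0.08 rad and value of joint seat_plate between 0.0055 and 0.0095 m and velocity of joint seat_plate below 0.01 m/s and distance of each of cup_next_mid, cup_bottom_mid from where it was at the start of the episode below 0.012 m and z of cup_next_mid in the frame of cup_bottom_mid below 0.046 m); the robot touches nothing.
It fails at once if the next cup dragged more than 6 mm up out of the stack, or either remaining cup moved more than 12 mm (z of cup_next_mid in the frame of cup_bottom_mid above 0.046 m or distance of any of cup_next_mid, cup_bottom_mid from where it was at the start of the episode above 0.012 m).
It fails at once if the filter, the bottle or the phone moved more than 30 mm (distance of any of filter_can, spray_bottle, desk_phone from where it was at the start of the episode above 0.03 m).
It also fails if it takes over 54 s, if anything falls off the work surface, if the arm or the gripper's body presses on something with over 40 N, if the wrist force passes 120 N, or if a joint passes its speed limit or range.

### The arm

A 6-joint arm with a two-finger parallel gripper is mounted at the origin on the work surface. World frame = base frame: x ahead of the robot, y to its left, z up, the work surface at z = 0. Lengths are in mm, angles in rad, forces in N, time in s.
With the tool pointing down it reaches from about 300 to 875 mm from the base axis. Payload 4.2 kg.
Tool frame: the origin (TCP) lies at the very end of the fingers, on their centre line; the grasp point (between the pads) lies 19 mm behind it; z points along the fingers, y is the line along which they close (so a half turn about z gives the same grasp; the last joint's range is limited). The gripper opens to 85 mm and grips with 20 to 120 N. Pads are 22 mm wide; open, the fingers measure 114 mm over their backs; the gripper's body (76 mm by 85 mm) begins 54 mm behind the grasp point. The pads swing forward as they close: fully open they stand 13 mm farther back than shut.
Start: joints at [1.151, 0.32, 1.565, -0, 1.257, -0.02], TCP at [223.814, 529.671, 203.538] pointing down, gripper open.
Joint ranges: [-3.11, 3.11], [-0.84, 2.01], [0.21, 2.61], [-1.34, 4.49], [0.05, 2.63], [-2.56, 2.56]. Speed limits (rad/s): [2.57, 2.57, 3.14, 3.14, 3.14, 3.14].

### API

Orientations are given as a unit quaternion [w, x, y, z].
In Python, from rig import * gives the robot as it stands.
- The arm moves only by the tool jog_arm, never from a script. Its argument "moves" is a list of rows, each a list of 7 numbers: the shift along the world's x, y, z normalised to -1 to 1, where 1 is 0.1 m, then the turn, a rotation vector about the world's x, y, z normalised to -1 to 1, where 1 is 45 degrees, then the opening, from -1 (shut) to 1 (fully open). In form: [[x, y, z, rx, ry, rz, hand], ...]. A call has 1 to 20 rows; each row shifts and turns the commanded pose from where the row before left it; what a row does not reach is not made up. A row lasts 1/8 s, in which the tool goes at most 62.5 mm and 10.7 degrees, less where a joint would pass 70% of its speed; a pose out of reach is approached as far as the arm can. A call with a number of a shift or a turn outside -1 to 1 is refused whole. A call with a gripper value outside its range is refused whole. The fingers move at their own pace and stop on an object; "force" is the grip in N (left out, the last holds). Time passes only in rows, so rows that do not move let the fingers close. It gives the time, the measured TCP pose, the force, the opening and the grip force at its end, in the units of the state.
- observe(): the state, without advancing time (a new reading comes with each control period).
- snapshot(name): name is "scene" or "top" or "wrist"; returns a dict with "img" (400x640x3 uint8, red, green, blue), "z_map" (400x640 float32, mm along the optical axis (not along the pixel's ray), 0 where there is no reading), "mtx" (3x3 intrinsics, pixels), "k1" (the pictures are not rectified: a ray, as slopes to the right and down, at radius r is drawn at 1 + k1 r^2 times it, then the intrinsics apply), "extrinsics" (4x4, takes a point from camera to world coordinates). Camera axes: x right, y down, z forward; pixel columns grow to the right and rows downward; lengths in mm; the calibration is good to about 2 mm. A picture is of the moment at which its call begins.
- finish_job(): hands the job in; it is judged then, once.
Trained networks look in the newest picture that a camera, given by its name, has taken for a name from the list of things; names that differ only in an ending like _2 or _b are one class to them, and where a whole thing is asked for, a point or a joint stands for the part that bears it (a point fixed in the world has none). Each returns a list of dicts, best first, with "conf" (0 to 1); they miss things now and then, are a little off and sometimes report something else, mostly with a low value. They report only what shows in the picture. A call takes as long as a camera call. They do not tell look-alikes from the thing itself.
- boxes_of(query, camera): "xy" ([column, row] in pixels, amid what is visible of it).
- cut_out(query, camera): "mask" (400x640 bool, what is visible of it) and "xy" ([column, row] in pixels, amid what is visible of it).
The state is a dict: "t": time; "qpos": joint angles; "qvel": joint speeds; "effort": joint torques, N m; "tcp_pos": TCP position; "tool_rot": TCP orientation; "wrist_force": force on the tool from outside, world axes, zero at the start; "ft_torque": the same for the moment, N m; "finger_gap": finger opening in mm; "finger_force": force on a finger pad.
Only numpy, scipy, OpenCV 4.12 (cv2) and the standard library are available. Lean on these libraries where they do the work, as an engineer would, in place of code of your own. Each camera call takes 0.05 s, during which the arm holds its last target. There are 200 camera calls.

## Working session

There is one attempt and no reset: what is moved stays moved. The work goes in short steps, Python scripts to look and compute and a tool call to move; the robot and the scene stay as the last step left them, time stands still between calls to the robot, and variables do not carry over. Pictures are saved under pics/ and viewed, at most 10 in all, crops included, and the job is handed in when it is done.

Besides the shell and the picture viewer there is one more tool, called after ">>>" as a command line: name --pt "numbers of a row" for each row, then --argument value for the rest. jog_arm: Moves the arm, as the interface text tells. Its arguments: {"type":"object","properties":{"moves":{"type":"array","items":{"type":"array","items":{"type":"number"}}},"force":{"type":"number"}},"required":["moves"]}

```bash
mkdir -p pics
cat > h.py <<'E'
from rig import *
import numpy as np, cv2
def cloud(s):
    K=s["mtx"];h,w=s["z_map"].shape
    u,v=np.meshgrid(np.arange(w),np.arange(h))
    xd=(u-K[0,2])/K[0,0];yd=(v-K[1,2])/K[1,1]
    x,y=xd.copy(),yd.copy()
    for _ in range(8):
        f=1+s["k1"]*(x*x+y*y);x=xd/f;y=yd/f
    z=s["z_map"];P=np.stack([x*z,y*z,z],-1)
    E=np.array(s["extrinsics"]);W=P@E[:3,:3].T+E[:3,3]
    W[z<=0]=np.nan
    return W
E
python3 - <<'E'
from h import *
ims=[]
for c in ["scene","top"]:
    s=snapshot(c);np.savez(c+".npz",**{k:np.array(v) for k,v in s.items()})
    cv2.imwrite(f"pics/{c}0.png",s["img"][...,::-1])
    W=cloud(s)
    for q in ["cup_top_mid","cup_top_grip","cup_next_mid","cup_tray","socket_deck","ring_top","seat_plate","filter_can","spray_bottle","desk_phone"]:
        for b in boxes_of(q,c)[:3]:
            x,y=map(int,b["xy"]);print(c,q,round(b["conf"],2),(x,y),W[y,x].round(0))
E
```

```text
scene cup_top_mid 0.98 (208, 230) [ 727. -320.   73.]
scene cup_top_mid 0.94 (303, 178) [ 380. -135.   64.]
scene cup_top_mid 0.84 (246, 238) [ 740. -207.   74.]
scene cup_top_grip 0.94 (302, 177) [ 380. -139.   68.]
scene cup_top_grip 0.91 (328, 204) [532. -22.  73.]
scene cup_top_grip 0.85 (272, 179) [ 578. -179.  167.]
scene cup_next_mid 0.6 (268, 196) [ 579. -194.  108.]
scene cup_tray 0.6 (276, 222) [ 575. -175.   13.]
scene cup_tray 0.33 (190, 191) [ 541. -466.   65.]
scene socket_deck 0.95 (403, 233) [623. 205.  69.]
scene ring_top 0.71 (401, 234) [623. 200.  65.]
scene seat_plate 0.41 (398, 237) [635. 193.  62.]
scene seat_plate 0.26 (275, 224) [ 574. -179.    3.]
scene filter_can 0.7 (329, 266) [807.  30.  79.]
scene spray_bottle 0.56 (492, 223) [562. 442.  97.]
scene spray_bottle 0.21 (398, 235) [627. 193.  63.]
scene desk_phone 0.81 (193, 192) [ 543. -455.   64.]
top cup_top_mid 0.85 (314, 220) [507. -12.   0.]
top cup_top_mid 0.71 (372, 160) [ 733. -222.    1.]
top cup_top_mid 0.53 (405, 165) [ 716. -344.    2.]
top cup_top_grip 0.83 (369, 162) [ 724. -211.    4.]
top cup_top_grip 0.82 (404, 164) [ 719. -339.    5.]
top cup_top_grip 0.81 (352, 264) [ 351. -151.   11.]
top cup_tray 0.58 (363, 214) [ 522. -179.  123.]
top socket_deck 0.83 (253, 198) [579. 207.  35.]
top socket_deck 0.29 (365, 205) [ 556. -189.   88.]
top ring_top 0.79 (252, 193) [596. 211.  39.]
top seat_plate 0.57 (256, 198) [578. 196.  40.]
top filter_can 0.28 (449, 229) [ 481. -491.   50.]
top desk_phone 0.61 (445, 232) [ 470. -477.   47.]
```

View pics/scene0.png

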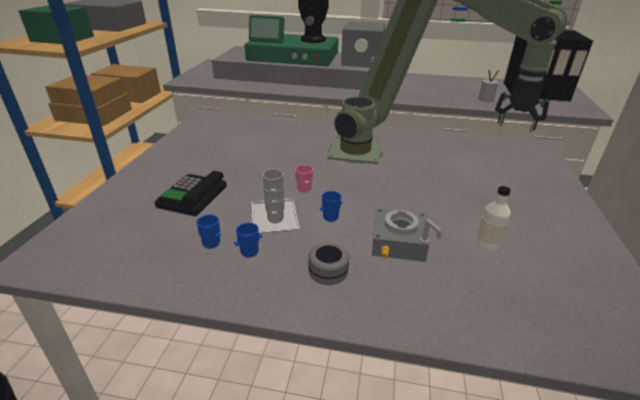

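View pics/top0.png

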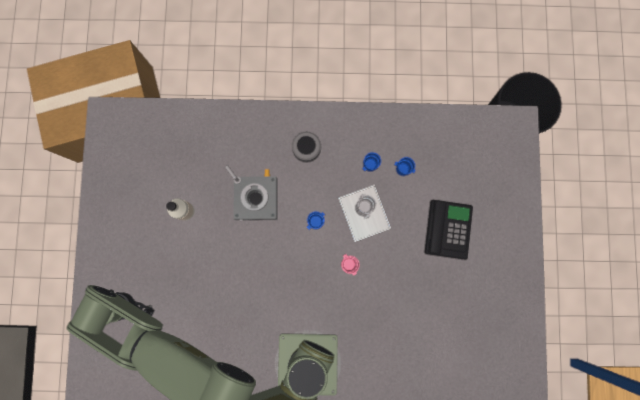

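The scene view shows the grey stack at (273,195) on the white tray, the station at (402,235), and the blue and pink decoys. In the top view the spout is at the station's upper-left corner. I'll move to the station first for a wrist view.

>>> jog_arm --pt "0 0 0.5 0 0 0 1" --pt "0.2 -0.2 0.4 0 0 0 1" --pt "0.35 -0.35 0.3 0 0 0 1" --pt "0.35 -0.35 0.3 0 0 0 1" --pt "0.35 -0.35 0.2 0 0 0 1" --pt "0.35 -0.35 0 0 0 0 1" --pt "0.35 -0.35 0 0 0 0 1" --pt "0.35 -0.35 0 0 0 0 1" --pt "0.35 -0.35 0 0 0 0 1" --pt "0.35 -0.35 0 0 0 0 1" --pt "0.2 -0.2 0 0 0 0 1" --pt "0 0 0 0 0 0 1" --pt "0 0 0 0 0 0 1"

```text
t: 2.72
tcp_pos: [543.3, 210.1, 373.5]
tool_rot: [-0.0, 0.198, 0.98, 0.0]
wrist_force: [0.3, 0.1, 0.5]
finger_gap: 85.4
finger_force: 0.0
```

Run:
```python
from h import *
s=snapshot("wrist");np.savez("w1.npz",**{k:np.array(v) for k,v in s.items()})
cv2.imwrite("pics/w1.png",s["img"][...,::-1])
o=observe();print(o["t"],o["tcp_pos"],o["tool_rot"],o["qpos"],s["extrinsics"])
W=cloud(s)
for q in ["socket_deck","ring_top","seat_plate"]:
    for b in boxes_of(q,"wrist")[:2]:
        x,y=map(int,b["xy"]);print(q,round(b["conf"],2),(x,y),W[y,x].round(0))
```

```text
2.775 [543.13844078 210.4200048  373.70658057] [-1.27655520e-04  1.98083683e-01  9.80185068e-01  2.65648473e-04] [ 3.49517236e-01  2.82066780e-01  1.20181436e+00  5.88675089e-04
  1.65765209e+00 -8.22423037e-01] [[ 3.89340033e-01  8.79424426e-01  2.73910602e-01  4.73714131e+02]
 [ 9.21093953e-01 -3.71893736e-01 -1.15243129e-01  2.39286120e+02]
 [ 5.18014700e-04  2.97166163e-01 -9.54825640e-01  5.44062318e+02]
 [ 0.00000000e+00  0.00000000e+00  0.00000000e+00  1.00000000e+00]]
socket_deck 0.91 (320, 178) [588. 196.  32.]
ring_top 0.7 (318, 174) [581. 196.  35.]
seat_plate 0.68 (318, 172) [578. 197.  33.]
seat_plate 0.47 (37, 283) [ 551. -209.  129.]
```

View pics/w1.png

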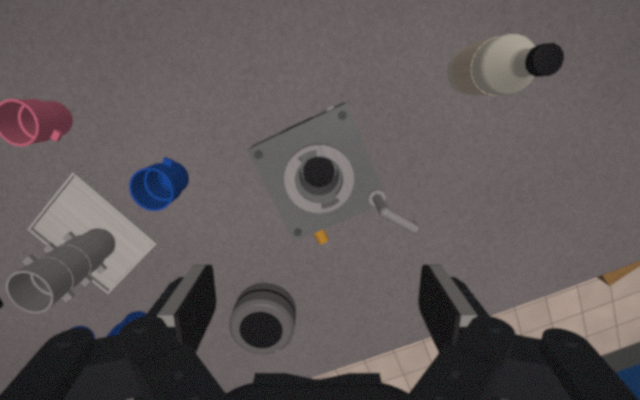

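The station ring is at (320,180), with notches near (308,157) and (330,203) and the spout at (378,200). The stack is at (30–110,240–290). Next I'll fit the station pose from depth.

```bash
cat > st.py <<'E'
from h import *
from scipy.optimize import least_squares
def circ(P,R=None):
    f=lambda p:np.abs(np.hypot(*(P-p[:2]).T)-p[2])
    c=np.r_[np.median(P,0),30 if R is None else R]
    return least_squares(f,c,loss="soft_l1").x
def station(fn):
    s=dict(np.load(fn));W=cloud(s);P=W.reshape(-1,3);P=P[np.isfinite(P[:,0])]
    near=np.hypot(P[:,0]-590,P[:,1]-200)<130
    P=P[near];h,e=np.histogram(P[:,2],np.arange(-6,150,2));print("z hist",[(int(a),int(b)) for a,b in zip(e,h) if b>40])
    D=P[(abs(P[:,2]-62)<5)][:,:2];r=cv2.minAreaRect(D.astype(np.float32));print("deck",r,len(D))
    R=P[abs(P[:,2]-82.5)<5];R=R[:,:2]
    c0=np.median(R,0);R=R[np.hypot(*(R-c0).T)<60]
    # ring: annulus, centre from outer hull
    hull=cv2.convexHull(R.astype(np.float32))[:,0];(cx,cy),rad=cv2.minEnclosingCircle(hull)
    print("ring",c0,(cx,cy),rad,"fit",circ(hull,47),len(R))
    S=P[P[:,2]>105];print("spout",len(S),S.mean(0) if len(S) else "", S[S[:,2]>128][:,:3].mean(0) if (S[:,2]>128).any() else "")
    c=np.array(r[0]);a=np.degrees(np.arctan2(R[:,1]-cy,R[:,0]-cx));rr=np.hypot(R[:,0]-cx,R[:,1]-cy)
    hh,_=np.histogram(a[(rr>33)&(rr<48)],np.arange(-180,181,10));print("ang",list(zip(range(-180,180,10),hh)))
if __name__=="__main__":
    import sys;np.set_printoptions(suppress=True,precision=1);station(sys.argv[1])
E
python3 st.py w1.npz
```

```text
z hist [(-4, 149), (-2, 4379), (0, 4444), (2, 189), (8, 41), (30, 142), (32, 612), (34, 131), (36, 80), (38, 89), (40, 71), (58, 145), (60, 4023), (62, 3413), (64, 196), (66, 88), (68, 74), (78, 56), (80, 591), (82, 1110), (84, 60), (130, 96), (132, 194), (134, 77)]
deck ((577.4635620117188, 197.76681518554688), (150.48794555664062, 150.6071014404297), 1.6101641654968262) 7820
ring [576.3 201.1] (577.607421875, 197.6883544921875) 47.3514404296875 fit [577.4 197.9  46.9] 1807
spout 36744 [536.5 214.2 462.6] [536.2 214.1 463.4]
ang [(-180, np.int64(31)), (-170, np.int64(29)), (-160, np.int64(53)), (-150, np.int64(53)), (-140, np.int64(53)), (-130, np.int64(56)), (-120, np.int64(50)), (-110, np.int64(51)), (-100, np.int64(52)), (-90, np.int64(50)), (-80, np.int64(48)), (-70, np.int64(48)), (-60, np.int64(48)), (-50, np.int64(47)), (-40, np.int64(47)), (-30, np.int64(48)), (-20, np.int64(34)), (-10, np.int64(29)), (0, np.int64(27)), (10, np.int64(26)), (20, np.int64(48)), (30, np.int64(49)), (40, np.int64(51)), (50, np.int64(51)), (60, np.int64(53)), (70, np.int64(55)), (80, np.int64(54)), (90, np.int64(53)), (100, np.int64(58)), (110, np.int64(59)), (120, np.int64(60)), (130, np.int64(61)), (140, np.int64(59)), (150, np.int64(63)), (160, np.int64(33)), (170, np.int64(30))]
```

>>> jog_arm --pt "0 -0.3 0.1 0 0 0 1" --pt "0 -0.45 0 0 0 0 1" --pt "0 -0.45 0 0 0 0 1" --pt "0 -0.45 0 0 0 0 1" --pt "0 -0.45 0 0 0 0 1" --pt "0 -0.45 0 0 0 0 1" --pt "0 -0.45 0 0 0 0 1" --pt "0 -0.45 0 0 0 0 1" --pt "0 -0.35 0 0 0 0 0.4" --pt "0 -0.1 0 0 0 0 0.4" --pt "0 0 0 0 0 0 0.4" --pt "0 0 0 0 0 0 0.4"

```text
t: 4.42
tcp_pos: [543.9, -178.9, 383.8]
tool_rot: [0.0, 0.198, 0.98, 0.0]
wrist_force: [0.7, 0.2, 0.5]
finger_gap: 60.2
finger_force: 0.0
```

Run:
```python
from h import *
np.set_printoptions(suppress=True,precision=1)
s=snapshot("wrist");np.savez("w2.npz",**{k:np.array(v) for k,v in s.items()})
cv2.imwrite("pics/w2.png",s["img"][...,::-1])
o=observe();print(o["t"],o["tcp_pos"],o["tool_rot"],o["qpos"],o["finger_gap"])
for fn,t in(("w1.npz",[543.1,210.4,373.7]),("w2.npz",o["tcp_pos"])):
    W=cloud(dict(np.load(fn)));P=W.reshape(-1,3)-t
    a=2*np.arctan2(.98,.198);yv=np.array([np.sin(a),-np.cos(a)]) 
    P=P[(np.abs(P[:,2]-20)<60)]
    # tool axes: x=(cos a.., ) from quat (0,.198,.98,0): x->(2*.198^2-1, 2*.198*.98)
    X=np.array([2*.198**2-1,2*.198*.98]);Y=np.array([X[1],-X[0]])
    tx=P[:,:2]@X;ty=P[:,:2]@Y
    for sg in(1,-1):
        m=(sg*ty>20)&(sg*ty<60)&(abs(tx)<25)
        print(fn,sg,m.sum(),"zmin",np.percentile(P[m,2],[0,1,2,5]),"y",np.percentile(sg*ty[m],[1,50,99]),"x",np.percentile(tx[m],[1,99]))
```

```text
4.475 [ 543.9 -178.9  383.8] [0.  0.2 1.  0. ] [-0.3  0.3  1.2  0.   1.7 -1.5] 60.098283216996904
w1.npz 1 3494 zmin [40.  42.3 43.2 45.5] y [41.9 42.7 55.7] x [-11.3  10.6]
w1.npz -1 3524 zmin [40.1 42.2 43.2 45.6] y [42.5 43.4 56.2] x [-11.3  10.8]
w2.npz 1 3526 zmin [32.4 35.  36.6 39.3] y [29.4 32.  54.6] x [-10.8  13.2]
w2.npz -1 3537 zmin [32.1 35.  36.5 39.3] y [29.7 32.4 55.5] x [-10.7  13.3]
```

View pics/w2.png

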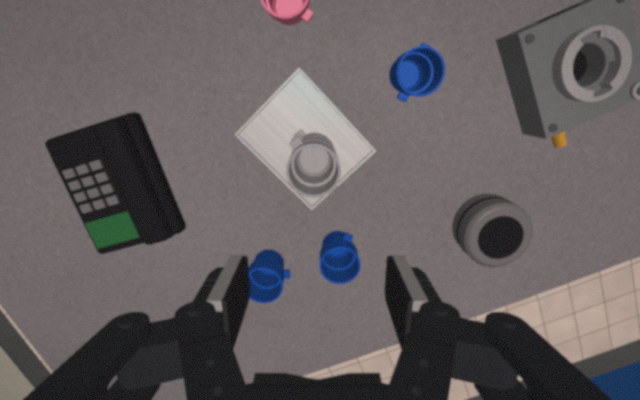

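The stack's rim is at (315,160) on the tray, and a lug shows near (297,137). I'll fit the top collar and lugs, and check the fingertip depth.

Run:
```python
from h import *
from st import circ
np.set_printoptions(suppress=True,precision=1,linewidth=150)
for f in("w1.npz","w2.npz"):
    s=dict(np.load(f));W=cloud(s)
    print(s["mtx"][0,0],s["k1"]);
    for c in (200,205,235,240,243): 
        col=W[240:300:4,c];print(c,col[:,2])
P=W.reshape(-1,3);P=P[np.isfinite(P[:,0])]
m=(np.hypot(P[:,0]-570,P[:,1]+185)<70);P=P[m&(P[:,2]<200)]
h,e=np.histogram(P[:,2],np.arange(0,180,4));print([(int(a),int(b)) for a,b in zip(e,h) if b>10])
R=P[P[:,2]>163];hull=cv2.convexHull(R[:,:2].astype(np.float32))[:,0]
c=circ(hull,30);print("rim",c,cv2.minEnclosingCircle(hull),np.median(R[:,2]))
rr=np.hypot(*(P[:,:2]-c[:2]).T);a=np.degrees(np.arctan2(P[:,1]-c[1],P[:,0]-c[0]))
for lo in(40,44,48,80,84,88,120,124,128,132,136):
    m=(rr>33)&(rr<46)&(P[:,2]>lo)&(P[:,2]<lo+4)
    print(lo,m.sum(),np.percentile(a[m],[5,25,50,75,95]) if m.sum() else "",np.percentile(rr[m],[5,50,95]) if m.sum() else "")
im=s["img"][100:230,250:390,::-1];cv2.imwrite("pics/w2c.png",cv2.resize(im,None,fx=4,fy=4,interpolation=cv2.INTER_CUBIC))
```

```text
352.44322648499025 -0.04058768861113327
200 [ -1.8   0.6  -1.5   0.5   0.6  -0.   -0.7 422.5 424.9 427.3 430.5 430.4 430.1 431.2 432.1]
205 [  0.4   0.2   1.8   0.3   0.6   0.8   0.2 421.5 424.  425.  425.  425.7 426.3 426.8 426.5]
235 [ 0.  -0.4  1.1 -0.8  1.8  1.  -0.2 -0.6 -0.6 -0.5 -1.2 -1.7 -0.5  1.2  1.2]
240 [-1.2 -0.4  0.6  0.2  1.1 -1.1 -0.2  0.7  0.5  0.4  0.  -0.2  0.6  0.8 38.2]
243 [-0.  -0.1  0.1 -0.3  0.9  1.1 -1.4 -0.9  0.6 -0.6 -0.9  0.4  1.1 31.6 50. ]
352.44322648499025 -0.04058768861113327
200 [ -0.1   0.5   0.4   0.2   1.3  -0.7  -0.4   1.    0.6   0.6  -0.3  -0.2 440.1 442.9 445.3]
205 [ -0.   -1.7  -0.4  -1.7   0.5  -1.6  -0.9   0.4   0.9   0.1 433.1 436.  438.6 442.9 445.5]
235 [ -0.8   2.7  -0.2  -0.5 420.8 424.8 427.9 432.4 435.3 437.1 440.1 440.6 442.1 441.8 442.6]
240 [  0.2   2.3   1.5   0.2 421.6 424.6 428.5 432.3 433.3 433.4 433.4 434.1 435.2 435.1 435.2]
243 [  0.   -0.2   1.1  -0.6 421.8 424.6 426.3 427.7 427.7 428.2 429.8 428.9 429.9 429.6 430.7]
[(0, 1479), (4, 1220), (8, 173), (12, 89), (48, 11), (52, 30), (56, 17), (60, 12), (72, 11), (84, 676), (88, 165), (92, 95), (96, 46), (100, 46), (104, 49), (108, 47), (112, 40), (116, 51), (120, 36), (124, 68), (128, 291), (132, 127), (136, 113), (140, 61), (144, 71), (148, 65), (152, 67), (156, 53), (160, 62), (164, 379), (168, 154)]
rim [ 549.7 -186.3   30.6] ((549.6817016601562, -186.67132568359375), 31.085813522338867) 167.4640242665707
40 0  
44 0  
48 1 [-176.6 -176.6 -176.6 -176.6 -176.6] [36.6 36.6 36.6]
80 0  
84 0  
88 3 [-174.2 -173.9 -173.6 -165.8 -159.6] [36.2 37.9 39.2]
120 0  
124 1 [-171.6 -171.6 -171.6 -171.6 -171.6] [39.2 39.2 39.2]
128 4 [-176.3 -175.9 -172.6 -167.3 -161.9] [35.2 37.8 39.1]
132 43 [-175.5 -170.2 -161.  -156.7   21. ] [34.  36.9 39.2]
136 28 [-174.  -169.4 -166.5 -162.1 -154.2] [33.7 36.4 38.8]
```

View pics/w2c.png

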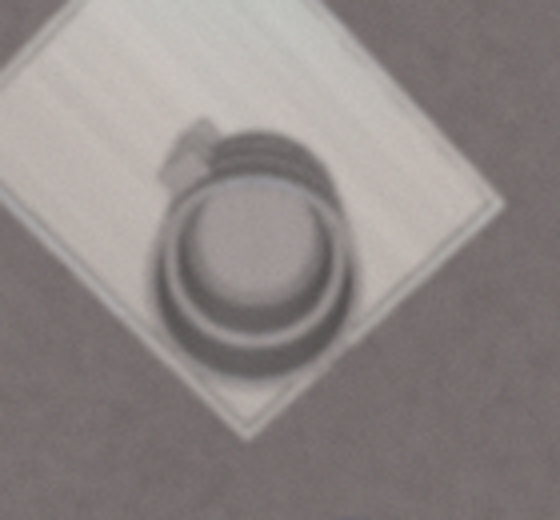

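The crop shows the rim centred near (255,260) and one lug near (190,155). That puts the lug axis at about 15° in world. I'll align over the stack, look again, and use the scene camera to check where the fingertips really are.

>>> jog_arm --pt "0.06 -0.07 0 0 0 0.21 0.4" --pt "0 0 0 0 0 0.21 0.4" --pt "0 0 0 0 0 0.21 0.4" --pt "0 0 0 0 0 0.22 0.4" --pt "0 0 0 0 0 0 0.4" --pt "0 0 0 0 0 0 0.4"

```text
t: 5.22
tcp_pos: [549.9, -186.7, 383.7]
tool_rot: [0.0, -0.133, 0.991, 0.0]
wrist_force: [0.3, 0.5, -0.3]
finger_gap: 59.7
finger_force: 0.0
```

```bash
cat > stk.py <<'E'
from h import *
from st import circ
np.set_printoptions(suppress=True,precision=1,linewidth=150)
def stack(fn,zr=167.5,x=550,y=-187):
    s=dict(np.load(fn));W=cloud(s);P=W.reshape(-1,3);P=P[np.isfinite(P[:,0])]
    P=P[(np.hypot(P[:,0]-x,P[:,1]-y)<60)&(P[:,2]<zr+15)]
    R=P[abs(P[:,2]-zr)<4];hull=cv2.convexHull(R[:,:2].astype(np.float32))[:,0]
    c=circ(hull,30);print("rim",c,np.median(R[:,2]))
    rr=np.hypot(*(P[:,:2]-c[:2]).T);a=np.degrees(np.arctan2(P[:,1]-c[1],P[:,0]-c[0]))
    m=(rr>33)&(rr<41)&(abs(P[:,2]-zr+36)<6)
    q=P[m];print("lug",m.sum(),np.percentile(a[m]%180,[2,10,50,90,98]),"z",q[:,2].max())
    if len(q)>4:
        b=np.degrees(np.arctan2(*(q[:,:2].mean(0)-c[:2])[::-1]));print("mean dir",b)
E
python3 - <<'E'
from h import *
np.set_printoptions(suppress=True,precision=1,linewidth=150)
o=observe();t=o["tcp_pos"];print(o["t"],t,o["tool_rot"],o["qpos"],o["finger_gap"])
for c in("wrist","scene"):
    s=snapshot(c);np.savez(c+"3.npz",**{k:np.array(v) for k,v in s.items()})
    cv2.imwrite(f"pics/{c}3.png",s["img"][...,::-1])
W=cloud(s);P=W.reshape(-1,3)
d=np.hypot(*(P[:,:2]-t[:2]).T)
m=(d<60)&(P[:,2]>300)
h,e=np.histogram(P[m,2],np.arange(300,560,10));print(list(zip(e.astype(int),h)))
q=P[m&(P[:,2]<t[2]+45)];print(q[np.argsort(q[:,2])][:8])
E
python3 -c "
from stk import *;stack('w2.npz');stack('wrist3.npz')"
```

```text
5.225 [ 549.9 -186.7  383.7] [ 0.  -0.1  1.   0. ] [-0.3  0.3  1.2  0.   1.7 -2.2] 59.71802406951411
[(np.int64(300), np.int64(0)), (np.int64(310), np.int64(0)), (np.int64(320), np.int64(0)), (np.int64(330), np.int64(0)), (np.int64(340), np.int64(0)), (np.int64(350), np.int64(0)), (np.int64(360), np.int64(0)), (np.int64(370), np.int64(0)), (np.int64(380), np.int64(0)), (np.int64(390), np.int64(0)), (np.int64(400), np.int64(0)), (np.int64(410), np.int64(5)), (np.int64(420), np.int64(33)), (np.int64(430), np.int64(43)), (np.int64(440), np.int64(45)), (np.int64(450), np.int64(43)), (np.int64(460), np.int64(91)), (np.int64(470), np.int64(95)), (np.int64(480), np.int64(115)), (np.int64(490), np.int64(129)), (np.int64(500), np.int64(152)), (np.int64(510), np.int64(211)), (np.int64(520), np.int64(175)), (np.int64(530), np.int64(88)), (np.int64(540), np.int64(131))]
[[ 564.4 -220.5  418.5]
 [ 547.4 -153.6  418.5]
 [ 548.4 -156.   418.6]
 [ 547.2 -151.   418.6]
 [ 567.3 -214.1  419.9]
 [ 568.4 -216.4  420.1]
 [ 549.6 -152.9  421.9]
 [ 565.8 -214.4  422. ]]
rim [ 549.7 -186.3   30.6] 167.47912323585462
lug 75 [ 3.9  5.5 15.3 23.6 25.5] z 137.40413754266143
mean dir -166.2711494294034
rim [ 550.  -186.8   30.6] 167.56750133930524
lug 58 [ 3.9  5.9 14.4 23.1 24.8] z 137.31910221876677
mean dir -165.50462618357324
```

Both cameras show the fingertips ending about 32 mm above the reported TCP at a 60 mm gap. Lateral alignment is good and the lug axis is about 15°. I'll descend to just above the rim with the hand open and check the pads directly against it.

>>> jog_arm --pt "0 0 -0.2 0 0 0 1" --pt "0 0 -0.4 0 0 0 1" --pt "0 0 -0.4 0 0 0 1" --pt "0 0 -0.4 0 0 0 1" --pt "0 0 -0.4 0 0 0 1" --pt "0 0 -0.3 0 0 0 1" --pt "0 0 -0.14 0 0 0 1" --pt "0 0 0 0 0 0 1" --pt "0 0 0 0 0 0 1"

```text
t: 6.45
tcp_pos: [550.8, -187.7, 161.0]
tool_rot: [0.001, -0.133, 0.991, -0.001]
wrist_force: [0.5, -0.1, -0.7]
finger_gap: 85.1
finger_force: 0.0
```

```bash
cat > tip.py <<'E'
from h import *
np.set_printoptions(suppress=True,precision=1,linewidth=150)
def tips(c,name):
    o=observe();t=np.array(o["tcp_pos"]);w,x,y,z=o["tool_rot"]
    print("t",o["t"],"tcp",t,"q",o["qpos"],"gap",o["finger_gap"],"F",o["wrist_force"],o["finger_force"])
    X=np.array([x*x-y*y,2*x*y]);X/=np.hypot(*X);Y=np.array([X[1],-X[0]]);print("yaw X",np.degrees(np.arctan2(X[1],X[0])))
    s=snapshot(c);np.savez(name+".npz",**{k:np.array(v) for k,v in s.items()});cv2.imwrite(f"pics/{name}.png",s["img"][...,::-1])
    P=cloud(s).reshape(-1,3);P=P[np.isfinite(P[:,0])];D=P-t;tx=D[:,:2]@X;ty=D[:,:2]@Y;g=o["finger_gap"]/2
    for sg in(1,-1):
        m=(sg*ty>g-1.5)&(sg*ty<g+12)&(abs(tx)<14)&(D[:,2]>-15)&(D[:,2]<80)
        print(c,sg,m.sum(),"tip above tcp",np.percentile(D[m,2],[0,1,2,5,20]),"x",np.percentile(tx[m],[1,99]))
    return s,P,D,tx,ty
E
python3 - <<'E'
from tip import *
from stk import stack
s,P,D,tx,ty=tips("wrist","w4")
stack("w4.npz")
E
```

```text
t 6.45 tcp [ 550.8 -187.7  161. ] q [-0.3  0.4  1.6  0.   1.2 -2.2] gap 85.05365938930996 F [ 0.5 -0.1 -0.7] 0.0
yaw X -164.6702146946897
wrist 1 3363 tip above tcp [40.2 42.2 43.3 45.6 53.1] x [-10.6  11.4]
wrist -1 3302 tip above tcp [40.7 42.4 43.3 45.6 52.9] x [-10.7  11.4]
rim [ 550.4 -186.5   30.9] 167.57992476245946
lug 328 [ 4.4  6.4 15.2 23.8 25.9] z 137.4122288208652
mean dir -164.76125944723444
```

View pics/w4.png

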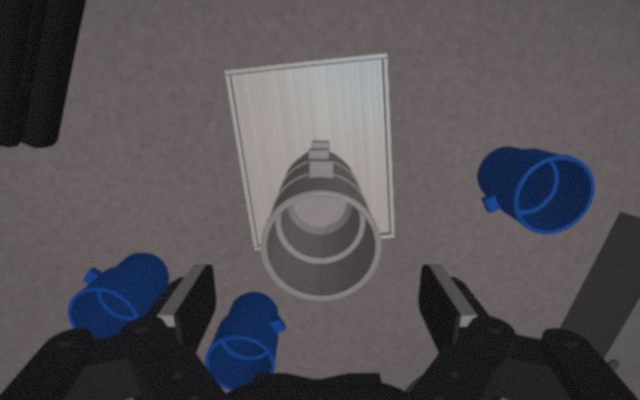

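The view confirms it: the fingertips are still above the rim, at about z 200 against 168, although the reported TCP is 161. The lug faces the camera squarely at (320,165). To put the tips about 22 mm above the collar's lower edge once closed, the TCP needs to be near 118.

>>> jog_arm --pt "0 0.01 -0.15 0 0 0 1" --pt "0 0 -0.15 0 0 0 1" --pt "0 0 -0.12 0 0 0 1" --pt "0 0 0 0 0 0 1" --pt "0 0 0 0 0 0 1"

```text
t: 7.12
tcp_pos: [550.1, -186.4, 117.6]
tool_rot: [0.0, -0.133, 0.991, -0.0]
wrist_force: [-0.5, 0.2, -0.1]
finger_gap: 85.0
finger_force: 0.0
```

Run:
```python
from tip import *
from stk import stack
s,P,D,tx,ty=tips("wrist","w5")
stack("w5.npz")
```

```text
t 7.125 tcp [ 550.1 -186.4  117.6] q [-0.3  0.4  1.7  0.   1.1 -2.2] gap 85.02090639182549 F [-0.5  0.2 -0.1] 0.0
yaw X -164.65807003317832
wrist 1 3372 tip above tcp [40.8 42.2 43.2 45.8 53. ] x [-10.6  11.3]
wrist -1 3293 tip above tcp [40.  42.  43.2 45.6 52.8] x [-10.8  11.3]
rim [ 550.6 -186.9   31.7] 167.55327720145675
lug 542 [ 3.8  5.7 14.3 22.8 24.7] z 137.47603413452876
mean dir -165.78396133397843
```

>>> jog_arm --pt "0 0 0 0 0 0 0.5" --pt "0 0 0 0 0 0 0.4" --pt "0 0 0 0 0 0 -1" --pt "0 0 0 0 0 0 -1" --pt "0 0 0 0 0 0 -1" --pt "0 0 0 0 0 0 -1" --force 50

```text
t: 7.92
tcp_pos: [550.3, -186.4, 118.3]
tool_rot: [0.001, -0.133, 0.991, -0.0]
wrist_force: [-0.4, 0.8, 5.5]
finger_gap: 57.7
finger_force: 54.1
```

Run:
```python
from tip import *
from stk import stack
s,P,D,tx,ty=tips("wrist","w6")
stack("w6.npz")
```

```text
t 7.925 tcp [ 550.3 -186.4  118.3] q [-0.3  0.4  1.7  0.   1.1 -2.2] gap 57.705486804455084 F [-0.4  0.8  5.5] 54.13131486391649
yaw X -164.65682879980122
wrist 1 2851 tip above tcp [ 6.9 22.6 37.8 41.1 50. ] x [-10.7  13.4]
wrist -1 3172 tip above tcp [ 8.5 13.5 18.5 31.5 47.9] x [-10.8  13.5]
rim [ 550.6 -186.4   31.6] 167.5665800937865
lug 518 [ 5.3  7.3 15.9 24.6 26.5] z 137.48045464836989
mean dir -164.04900555045558
```

View pics/w6.png

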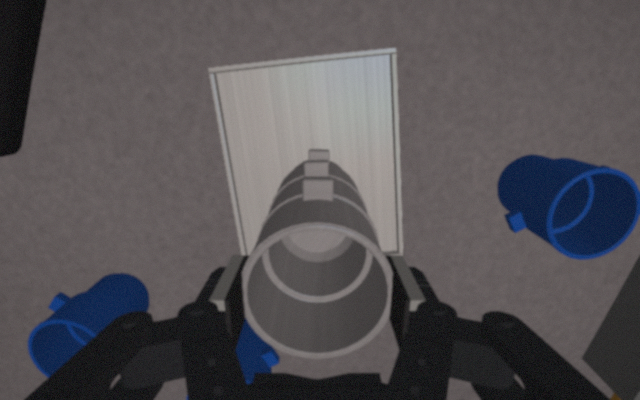

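The top collar is gripped between the pads and the lug is still aligned at (318,188). Now a slow straight lift.

>>> jog_arm --pt "0 0 0.03 0 0 0 -1" --pt "0 0 0.05 0 0 0 -1" --pt "0 0 0.06 0 0 0 -1" --pt "0 0 0.06 0 0 0 -1" --pt "0 0 0.06 0 0 0 -1" --pt "0 0 0 0 0 0 -1"

```text
t: 8.72
tcp_pos: [550.2, -186.5, 144.2]
tool_rot: [0.001, -0.133, 0.991, -0.0]
wrist_force: [-0.2, 0.3, -1.3]
finger_gap: 58.2
finger_force: 53.6
```

Run:
```python
from tip import *
from stk import stack
s,P,D,tx,ty=tips("wrist","w7")
o=observe();dz=o["tcp_pos"][2]-118
stack("w7.npz",167.5+dz)
# next cup's lug height (in front, tool +x side)
m=(abs(ty)<6)&(tx>33)&(tx<40)
h,e=np.histogram(P[m,2],np.arange(0,200,3));print([(int(a),int(b)) for a,b in zip(e,h) if b>3])
```

```text
t 8.725 tcp [ 550.2 -186.5  144.2] q [-0.3  0.4  1.6  0.   1.1 -2.2] gap 58.24178790278739 F [-0.2  0.3 -1.3] 53.63340444280766
yaw X -164.65763193391086
wrist 1 2815 tip above tcp [34.1 37.5 39.1 42.  50.4] x [-10.5  13.5]
wrist -1 3034 tip above tcp [-15.   17.3  21.7  37.2  49.1] x [-10.9  13.5]
rim [ 550.7 -187.2   31.5] 193.47986754709098
lug 524 [ 4.   5.9 14.6 23.1 25.1] z 163.20947675134218
mean dir -165.53940587871193
[(0, 8), (3, 108), (51, 10), (54, 110), (57, 11), (87, 6), (90, 15), (93, 99), (96, 94), (153, 15), (156, 42), (159, 228), (162, 144)]
```

The next cup has stayed down: its lug top is at 97 mm against an expected 96. I'll finish the lift and carry the cup over to the station.

>>> jog_arm --pt "0 0 0.06 0 0 0 -1" --pt "0 0 0.07 0 0 0 -1" --pt "0 0 0.08 0 0 0 -1" --pt "0 0 0.08 0 0 0 -1" --pt "0 0 0.1 0 0 0 -1" --pt "0 0 0.15 0 0 0 -1" --pt "0 0 0.14 0 0 0 -1" --pt "0 0.1 0 0 0 0 -1" --pt "0.03 0.3 0 0 0 -0.05 -1" --pt "0.04 0.4 0 0 0 -0.05 -1" --pt "0.04 0.4 0 0 0 -0.05 -1" --pt "0.04 0.4 0 0 0 -0.05 -1" --pt "0.04 0.4 0 0 0 -0.05 -1" --pt "0.04 0.4 0 0 0 -0.05 -1" --pt "0.04 0.4 0 0 0 0 -1" --pt "0 0.4 0 0 0 0 -1" --pt "0 0.4 0 0 0 0 -1" --pt "0 0.2 0 0 0 0 -1" --pt "0 0.04 0 0 0 0 -1" --pt "0 0 0 0 0 0 -1"

```text
t: 11.28
tcp_pos: [576.7, 196.9, 211.4]
tool_rot: [-0.0, -0.016, 1.0, -0.0]
wrist_force: [0.5, -1.8, -1.2]
finger_gap: 58.3
finger_force: 53.9
```

Run:
```python
from tip import *
from stk import stack
s,P,D,tx,ty=tips("wrist","w8")
t=observe()["tcp_pos"]
stack("w8.npz",t[2]+49.5,t[0],t[1])
m=(np.hypot(P[:,0]-577.5,P[:,1]-197.8)<60)&(abs(P[:,2]-82.5)<4)
from st import circ
R=P[m][:,:2].astype(np.float32);r=np.hypot(*(R-[577.5,197.8]).T)
h=cv2.convexHull(R)[:,0];print("ring vis",m.sum(),circ(h,47))
d=P[(np.hypot(P[:,0]-577.5,P[:,1]-197.8)<120)&(abs(P[:,2]-62)<4)][:,:2]
print("deck",cv2.minAreaRect(d.astype(np.float32)),len(d))
s=snapshot("scene");np.savez("scene8.npz",**{k:np.array(v) for k,v in s.items()});W=cloud(s).reshape(-1,3)
q=W[(np.hypot(W[:,0]-550,W[:,1]+187)<45)&(W[:,2]>20)];print("stack top",np.percentile(q[:,2],[50,95,99.5]))
q=W[(np.hypot(W[:,0]-t[0],W[:,1]-t[1])<45)&(W[:,2]>100)];print("cup low",np.percentile(q[:,2],[0,1,3,5]))
```

```text
t 11.275 tcp [576.7 196.9 211.4] q [ 0.3  0.4  1.5 -0.   1.3 -1.3] gap 58.25508509217371 F [ 0.5 -1.8 -1.2] 53.8566672813613
yaw X -178.17061395183484
wrist 1 2806 tip above tcp [34.  37.5 39.1 42.  50.3] x [-10.6  13.2]
wrist -1 2961 tip above tcp [11.7 18.3 24.  38.6 49.4] x [-11.1  13.2]
rim [577.2 196.7  31.5] 260.66324504487955
lug 532 [  0.6   2.6  11.  178.  179.8] z 230.80798554217017
mean dir -178.07565472603184
ring vis 2943 [577.7 197.7  46.9]
deck ((578.075927734375, 197.87161254882812), (148.63430786132812, 151.00909423828125), 1.8138597011566162) 13604
stack top [ 95.  126.4 128.4]
cup low [176.7 188.9 204.4 223.2]
```

View pics/w8.png

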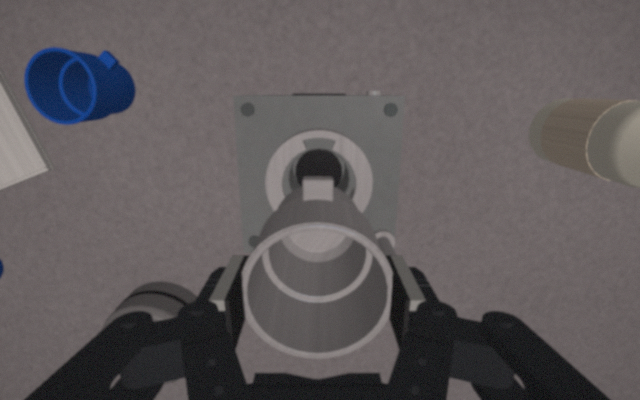

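The cup hangs over the ring with the visible notch at (319,145) lined up with the lug at (318,188). The stack top is at 128 mm, so the other two are still nested. Lowering.

>>> jog_arm --pt "0 0 -0.2 0 0 0 -1" --pt "0 0.003 -0.3 0 0 0 -1" --pt "0 0 -0.3 0 0 0 -1" --pt "0 0 -0.2 0 0 0 -1" --pt "0 0 -0.1 0 0 0 -1" --pt "0 0 0 0 0 0 -1" --pt "0 0 0 0 0 0 -1"

```text
t: 12.25
tcp_pos: [577.6, 197.9, 102.6]
tool_rot: [0.001, -0.016, 1.0, 0.0]
wrist_force: [-0.5, 0.7, -0.3]
finger_gap: 58.5
finger_force: 53.8
```

Run:
```python
from tip import *
from stk import stack
s,P,D,tx,ty=tips("wrist","w9")
t=observe()["tcp_pos"]
stack("w9.npz",t[2]+49.5,t[0],t[1])
```

```text
t 12.25 tcp [577.6 197.9 102.6] q [ 0.3  0.5  1.6  0.   1.1 -1.3] gap 58.454124869046545 F [-0.5  0.7 -0.3] 53.845461411983706
yaw X -178.1770289227496
wrist 1 2793 tip above tcp [34.5 37.5 39.  42.1 50.6] x [-10.6  13.4]
wrist -1 2936 tip above tcp [11.5 19.  24.1 38.9 49.4] x [-10.7  13.5]
rim [578.1 197.3  31.4] 151.89565763373565
lug 531 [  0.6   2.   10.9 177.9 179.7] z 121.88426952659796
mean dir -178.7487673218315
```

>>> jog_arm --pt "0 0 -0.06 0 0 0 -1" --pt "0 0 -0.06 0 0 0 -1" --pt "0 0 -0.06 0 0 0 -1" --pt "0 0 -0.06 0 0 0 -1" --pt "0 0 -0.06 0 0 0 -1" --pt "0 0 0 0 0 0 -1"

```text
t: 13.05
tcp_pos: [576.4, 197.8, 70.8]
tool_rot: [-0.001, -0.016, 1.0, -0.0]
wrist_force: [-1.2, 0.3, -2.4]
finger_gap: 58.4
finger_force: 53.8
```

>>> jog_arm --pt "0 0 -0.04 0 0 0 -1" --pt "0 0 -0.04 0 0 0 -1" --pt "0 0 -0.04 0 0 0 -1" --pt "0 0 -0.04 0 0 0 -1" --pt "0 0 0 0 0 0 -1" --pt "0 0 0 0 0 0 -1"

```text
t: 13.8
tcp_pos: [577.4, 198.1, 57.0]
tool_rot: [0.001, -0.016, 1.0, 0.0]
wrist_force: [-1.3, 0.4, 7.9]
finger_gap: 58.1
finger_force: 54.9
```

Run:
```python
from tip import *
from stk import stack
s,P,D,tx,ty=tips("wrist","w10")
t=observe()["tcp_pos"]
stack("w10.npz",t[2]+49.5,t[0],t[1])
```

```text
t 13.8 tcp [577.4 198.1  57. ] q [ 0.3  0.5  1.7 -0.   1.  -1.3] gap 58.11438200398943 F [-1.3  0.4  7.9] 54.91033167927526
yaw X -178.1511074425967
wrist 1 3402 tip above tcp [ 3.6  4.7  4.9 24.5 40.4] x [-10.5  13.6]
wrist -1 3555 tip above tcp [ 3.6  4.6  5.2 21.  37.9] x [-10.6  13.6]
rim [577.9 197.5  31.4] 106.29974454141572
lug 445 [  0.6   2.7  21.1 177.7 179.7] z 76.41564964410836
mean dir -176.64426672330922
```

View pics/w10.png

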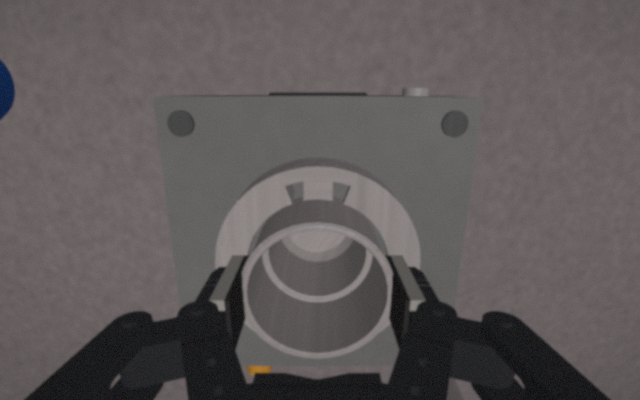

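The lug is in the notch at (318,190) and the cup is about 4.5 mm above the deck; the 9 N force matches the spring. I'll push 3 mm further, then turn clockwise.

>>> jog_arm --pt "0 0 -0.03 0 0 0 -1" --pt "0 0 -0.01 0 0 0 -1" --pt "0 0 0 0 0 0 -1" --pt "0 0 0 0 0 0 -1" --force 70

```text
t: 14.35
tcp_pos: [577.5, 198.1, 53.5]
tool_rot: [0.001, -0.016, 1.0, 0.0]
wrist_force: [-1.6, -0.5, 10.8]
finger_gap: 57.3
finger_force: 78.7
```

>>> jog_arm --pt "0 0 0 0 0 -0.1 -1" --pt "0 0 0 0 0 -0.15 -1" --pt "0 0 0 0 0 -0.15 -1" --pt "0 0 0 0 0 -0.15 -1" --pt "0 0 0 0 0 0 -1"

```text
t: 14.98
tcp_pos: [578.9, 198.3, 54.0]
tool_rot: [0.003, 0.199, 0.98, 0.001]
wrist_force: [-0.3, 0.4, 10.6]
finger_gap: 57.7
finger_force: 78.8
```

Run:
```python
from tip import *
from stk import stack
s,P,D,tx,ty=tips("wrist","w11")
print(observe()["ft_torque"])
t=observe()["tcp_pos"]
stack("w11.npz",t[2]+49.5,t[0],t[1])
```

```text
t 14.975 tcp [578.9 198.3  54. ] q [ 0.3  0.5  1.7 -0.   1.  -0.9] gap 57.696238902167515 F [-0.3  0.4 10.6] 78.84618741692975
yaw X 157.06177773757074
wrist 1 3383 tip above tcp [ 6.1  7.9  8.4 27.1 40.9] x [-10.5  13.7]
wrist -1 3669 tip above tcp [ 6.7  7.7  8.1 14.  36.3] x [-10.5  13.7]
[-0.2  0.1 -0.1]
rim [579.4 198.3  31.5] 103.09028493941972
lug 683 [  1.1   5.9  21.7 173.4 178.5] z 73.43504041969709
mean dir -167.51517015293652
```

View pics/w11.png

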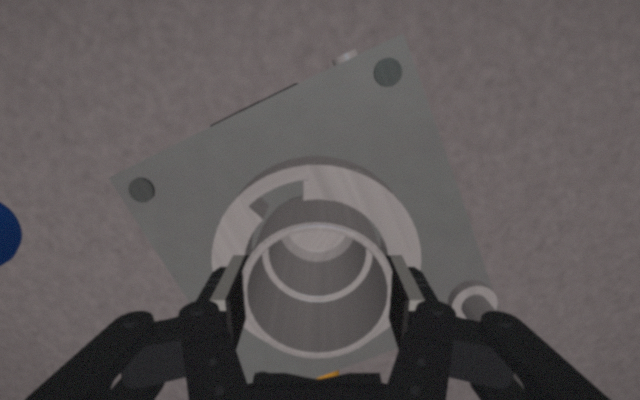

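The notch now shows empty at (280,195), so the lug has gone under the lip, and the torque is low. Continuing the turn.

>>> jog_arm --pt "-0.01 0 0 0 0 -0.2 -1" --pt "0 0 0 0 0 -0.2 -1" --pt "0 0 0 0 0 -0.2 -1" --pt "0 0 0 0 0 -0.2 -1" --pt "0 0 0 0 0 -0.2 -1" --pt "0 0 0 0 0 -0.2 -1" --pt "0 0 0 0 0 -0.1 -1" --pt "0 0 0 0 0 0 -1"

```text
t: 16.02
tcp_pos: [577.6, 198.1, 53.9]
tool_rot: [0.002, 0.652, 0.758, 0.002]
wrist_force: [-0.3, -1.1, 10.2]
finger_gap: 58.0
finger_force: 78.9
```

Run:
```python
from tip import *
from stk import stack
s,P,D,tx,ty=tips("wrist","w12")
print(observe()["ft_torque"])
t=observe()["tcp_pos"]
stack("w12.npz",t[2]+49.5,t[0],t[1])
```

```text
t 16.025 tcp [577.6 198.1  53.9] q [ 0.3  0.5  1.7 -0.   1.   0.2] gap 57.997091899942724 F [-0.3 -1.1 10.2] 78.85423851432279
yaw X 98.57341271547084
wrist 1 3449 tip above tcp [ 6.7  7.6  8.1 11.6 40.8] x [-10.7  13.6]
wrist -1 3484 tip above tcp [ 6.4  7.4  7.7  8.1 38.1] x [-10.6  13.4]
[-0.3  0.2 -0.1]
rim [577.7 197.6  31.4] 102.97177949329233
lug 394 [  0.7   2.2   8.3 178.5 179.8] z 73.20402324054683
mean dir -178.51777709024356
```

>>> jog_arm --pt "0 0 0 0 0 -0.08 -1" --pt "0 0 0 0 0 -0.08 -1" --pt "0 0 0 0 0 0 -1" --pt "0 0 0 0 0 0 -1"

```text
t: 16.58
tcp_pos: [577.6, 198.1, 53.8]
tool_rot: [0.001, 0.698, 0.716, 0.002]
wrist_force: [-1.3, -1.4, 10.2]
finger_gap: 57.8
finger_force: 78.9
```

```bash
python3 -c "
from tip import *;o=observe();print(o['ft_torque'],o['tool_rot'],2*np.degrees(np.arctan2(o['tool_rot'][2],o['tool_rot'][1])))"
```

```text
[-0.2  0.2 -0.1] [0.  0.7 0.7 0. ] 91.39879695654517
```

>>> jog_arm --pt "0 0 0.02 0 0 0 -1" --pt "0 0 0.02 0 0 0 -1" --pt "0 0 0.02 0 0 0 -1" --pt "0 0 0 0 0 0 -1" --pt "0 0 0 0 0 0 -1"

```text
t: 17.2
tcp_pos: [577.6, 198.1, 59.3]
tool_rot: [0.001, 0.698, 0.716, 0.002]
wrist_force: [1.0, -0.7, 7.4]
finger_gap: 57.7
finger_force: 78.4
```

Run:
```python
from tip import *
from stk import stack
s,P,D,tx,ty=tips("wrist","w13")
print(observe()["ft_torque"])
t=observe()["tcp_pos"]
stack("w13.npz",t[2]+49.5,t[0],t[1])
```

```text
t 17.2 tcp [577.6 198.1  59.3] q [ 0.3  0.5  1.7 -0.   1.   0.3] gap 57.73472907455691 F [ 1.  -0.7  7.4] 78.40598838636652
yaw X 91.4053860603304
wrist 1 3538 tip above tcp [ 1.1  1.9  2.3  2.7 39.3] x [-10.8  13.5]
wrist -1 3463 tip above tcp [ 1.4  2.1  2.3  2.9 39.3] x [-10.5  13.5]
[-0.2  0.   0. ]
rim [578.3 197.7  31.7] 108.37255761439344
lug 149 [  0.8   2.4  10.2 177.  179.7] z 78.73209493873784
mean dir 17.99493012394208
```

>>> jog_arm --pt "0 0 0.01 0 0 0 -1" --pt "0 0 0 0 0 0 -1" --pt "0 0 0 0 0 0 0.45" --pt "0 0 0 0 0 0 0.6" --pt "0 0 0 0 0 0 1" --pt "0 0 0 0 0 0 1" --pt "0 0 0 0 0 0 1" --pt "0 0 0.1 0 0 0 1" --pt "0 0 0.3 0 0 0 1" --pt "0 0 0.4 0 0 0 1" --pt "0 0 0.4 0 0 0 1" --pt "0 0 0.3 0 0 0 1" --pt "0 0 0 0 0 0 1" --pt "0 0 0 0 0 0 1"

```text
t: 19.0
tcp_pos: [575.2, 197.8, 207.9]
tool_rot: [-0.0, 0.698, 0.716, -0.001]
wrist_force: [-0.0, -0.4, -1.1]
finger_gap: 85.7
finger_force: 0.0
```

Run:
```python
from tip import *
from stk import stack
s,P,D,tx,ty=tips("wrist","w14")
stack("w14.npz",109.5,577.6,198)
# rim plane tilt, lug direction under the ring hidden -> look inside notches
m=(np.hypot(P[:,0]-577.6,P[:,1]-197.8)<33)&(abs(P[:,2]-109.5)<4)
A=np.c_[P[m,:2]-[577.6,197.8],np.ones(m.sum())];c=np.linalg.lstsq(A,P[m,2],rcond=None)[0];print("rim plane",c[:2].round(3),c[2],m.sum())
for f,n in((0,"+x"),(180,"-x")):
    d=P[:,:2]-[577.6,197.8];r=np.hypot(*d.T);a=(np.degrees(np.arctan2(d[:,1],d[:,0]))-f-1.7+180)%360-180
    m=(r>33)&(r<38)&(abs(a)<12)&(P[:,2]<120);print(n,m.sum(),np.percentile(P[m,2],[5,50,95]) if m.sum() else "")
s=snapshot("scene");W=cloud(s).reshape(-1,3)
q=W[(np.hypot(W[:,0]-550,W[:,1]+187)<45)&(W[:,2]>20)];print("stack top",np.percentile(q[:,2],[50,95,99.5]))
```

```text
t 19.0 tcp [575.2 197.8 207.9] q [0.3 0.4 1.5 0.  1.3 0.3] gap 85.67786349278973 F [-0.  -0.4 -1.1] 0.0
yaw X 91.39291471475568
wrist 1 3297 tip above tcp [39.6 42.4 43.2 45.4 52.9] x [-10.7  11.3]
wrist -1 3417 tip above tcp [40.8 42.4 43.3 45.8 53. ] x [-10.6  11.3]
rim [577.6 198.   30.7] 109.13406009262343
lug 78 [  0.9   4.3  20.6 173.9 178.9] z 79.49616813357278
mean dir -167.24282259335638
rim plane [0. 0.] 109.00251045648628 1067
+x 69 [61.1 62.  63. ]
-x 68 [61.1 62.  63. ]
stack top [ 95.  126.2 129. ]
```

The rim is level at 109.1–109.5, which puts the collar 7.5 mm above the deck. It is centred on the bore, both notches are empty and the stack is intact. Handing in.

```bash
python3 -c "
from rig import *;print(finish_job())"
```

```text
the job is handed in; nothing more can be done
None
```

The top cup is locked in the station and released, measured level, centred and 7.5 mm above the deck; the other two cups are still nested on the tray, and the job was handed in at about 19 s, though no verdict was returned.

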